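Load a mould block into the hinged hold-down frame

TASK

Slide the carved wooden block flat along the jig board: first press it square against the side stop (the stop beside the hinge), then push it along that stop until it is pressed home against the end stop; at each stop push by feel with roughly 10 N for half a second or so, enough to be sure of firm contact (over 5 N) but never ramming it (15 N at most). Then push the open wooden frame over past upright with no more than 10 N, let go once it tips, and let its own weight swing it shut flat around the block. Leave the cutters, bottles, bowl and cup where they stand, and finish with the gripper clear.

Things in the scene. Friction and masses are not known exactly. Their poses are not given: they have to be found in the camera images.
- board: Plywood jig board, 300 (x) x 280 (y) x 20 mm, fixed. Origin under its centre, z up. Jig positions in these words are in this board frame. The hinge of the wooden frame runs along the board's x near its +y side; the side stop lies just inside the hinge, the end stop on the +x side.
- side_stop: Fixed batten 190 (board x) x 18 (y) x 10 mm high, centre at board (-5, 82); origin under its centre on the board's top, axes as the board's. On its -y side a 180 mm long, 9.6 mm high aluminium facing strip, set by hand: its face stands 1 to 15 mm proud of the batten (10 to 24 mm from this origin). The setting is not reported: find it by feel. It does not give.
- end_stop: Fixed batten 18 (board x) x 90 (y) x 10 mm high, centre at board (107, 15); origin under its centre on the board's top, axes as the board's. On its -x side a 70 mm long, 9.6 mm high aluminium facing strip whose face stands 1 to 15 mm proud of the batten (10 to 24 mm from this origin). The setting is not reported: find it by feel. It does not give.
- block: Loose waxed, slippery block 120 (x) x 90 (y) x 22 mm, 0.2 to 0.4 kg, flat on the board. Origin under its centre. Starts 20 to 65 mm short of both stops, up to 0.25 rad skew. Home: centre at board (30, 20) mm +-7 mm (strip settings), +y side on the side strip, +x side on the end strip. Too wide to grasp: push low with closed fingertips, from its -y side, then from its -x side. Slides at 1 to 2 N.
- frame (a joint): Angle of the wooden frame, rad: 0 shut, 1.57 upright, starts at 1.62 to 1.77 (leaning out past the board's +y side), limit 1.95. The hinge is stiff and damped: it stays where left near upright, but once pushed to somewhere between 1.2 and 1.1 it falls shut by itself in 2 to 6 s. A slow push near its free edge takes 1 to 4 N.
- frame_hinge (a point): Middle of the hinge line, at board (30, 105, 30.5) mm, on the frame's underside. Its axes turn with the wooden frame: x along the hinge as the board's x, -y from the hinge towards the free edge, z out of the frame's outer face (up when shut).
- frame_edge (a point): Middle of the wooden frame's free edge, 170 mm from the hinge. The frame is 200 mm along the hinge, 14 mm thick, 0.4 to 0.5 kg: four 28 mm bars round a window of 144 x 114 mm. Shut, it lies 10 mm above the board's top with the block inside the window; a block over 12 mm off its middle holds it up. Open, its outer face looks to board +y: push there, 110 to 170 mm from the hinge, towards -y.
- cutter_small: Bystander: steel ring cutter, 40 mm across, 25 mm high, standing on the board's corner at +x, -y. Origin under its centre.
- cutter_large: Bystander: steel ring cutter, 64 mm across, 30 mm high, on the table beside the board's -x edge. Origin under its centre.
- bottle_near: Bystander: squeeze bottle 60 mm across, 160 mm high, on the table past the board's +x edge. Origin under its centre.
- bottle_side: Bystander: squeeze bottle 60 mm across, 170 mm high, on the table to the robot's left. Origin under its centre.
- bowl: Bystander: white bowl 140 mm across, 60 mm high, to the robot's right. Origin under its centre.
- cup: Bystander: steel cup 70 mm across, 60 mm high, to the robot's right. Origin under its centre.
Things that resemble listed ones, but are neither listed nor needed, are in the scene too. What is shaped like the block but black is not meant.

How it is judged (in metres and radians):
On the way, in this order (a step that is already met when the one before it is completed fails the run):
1. the block is pressed square against the side stop with more than 5 N for 0.3 s (contact force between block and side_stop above 5 N and angle between the x axis of block and the x axis of board, either way round below 0.06 rad), for 0.3 s.
2. the block, home at the side stop, is pressed against the end stop with more than 5 N for 0.3 s (contact force between block and end_stop above 5 N and x of block in the frame of board between 0.0215 and 0.0385 m and y of block in the frame of board between 0.0115 and 0.0285 m and angle between the x axis of block and the x axis of board, either way round below 0.04 rad), for 0.3 s.
3. the frame, past upright, falls on its own, untouched by the robot, for 0.2 s (value of joint frame between 0.1 and 1.15 rad and velocity of joint frame below -0.05 rad/s and contact force between each of the arm, the fingers and frame below 0.1 N), for 0.2 s.
At the end, for the whole second after the job is handed in: The frame is shut (joint below 0.03 rad) around the block; the block lies flat and at rest, home at both stops: its centre within 8.5 mm of board (30, 20) mm in x and y, square within 0.04 rad; the six bystanders are within 30 mm of where they began (value of joint frame below 0.03 rad and linear speed of block below 0.01 m/s and x of block in the frame of board between 0.0215 and 0.0385 m and y of block in the frame of board between 0.0115 and 0.0285 m and angle between the x axis of block and the x axis of board, either way round below 0.04 rad and angle between block's own z axis and vertical below 0.03 rad and distance of each of cutter_small, cutter_large, bottle_near, bottle_side, bowl, cup from where it was at the start of the episode below 0.03 m); the robot touches nothing.
It fails at once if the block is rammed into a stop with more than 15 N (contact force between block and side_stop above 15 N or contact force between block and end_stop above 15 N).
It fails at once if the frame is pushed with more than 10 N (contact force between any of the fingers, the arm and frame above 10 N).
It fails at once if a bystander is moved more than 30 mm (distance of any of cutter_small, cutter_large, bottle_near, bottle_side, bowl, cup from where it was at the start of the episode above 0.03 m).
It also fails if it takes over 72 s, if anything falls off the work surface, if the arm or the gripper's body presses on something with over 40 N, if the wrist force passes 120 N, or if a joint passes its speed limit or range.

ROBOT

A 6-joint arm with a two-finger parallel gripper is mounted at the origin on the work surface. World frame = base frame: x ahead of the robot, y to its left, z up, the work surface at z = 0. Lengths are in mm, angles in rad, forces in N, time in s.
With the tool pointing down it reaches from about 325 to 875 mm from the base axis. Payload 4.4 kg.
Tool frame: the origin (TCP) lies on the centre line of the jaws, within the pads' length; the fingertips stand ahead of it and the grasp point (between the pads) lies 6 mm ahead of it (ctrl.tcp_to_tips is the z of the fingertips in the tool frame, in mm); z points along the fingers, y is the direction in which the jaws open and shut (so a half turn about z gives the same grasp; the last joint's range is limited). The gripper opens to 85 mm and grips with 20 to 120 N. Pads are 22 mm wide; open, the fingers measure 114 mm over their backs; the gripper's body (76 mm by 85 mm) begins 54 mm behind the grasp point. The pads swing forward as they close: fully open they stand 13 mm farther back than shut.
Start: joints at [-1.486, 0.207, 1.542, -0, 1.393, -0.15], TCP at [133.76, -559.228, 256.282] pointing down, gripper open.
Joint ranges: [-2.73, 2.73], [-0.86, 2.22], [0.23, 2.46], [-1.11, 4.25], [0.08, 2.63], [-2.82, 2.82]. Speed limits (rad/s): [2.79, 2.79, 3.14, 3.14, 3.14, 3.14].

INTERFACE

Orientations are given as a 3x3 rotation matrix whose columns are the frame's x, y, z axes.
In Python, from plant import ctrl, sensors, optics gives the robot as it stands. Calls block until the motion is done:
- ctrl.move_ptp(position, orientation): joint-space move of the TCP to a pose.
- ctrl.move_l(position, rot=None, vel=150, threshold=None): straight line of the TCP; rot=None keeps the orientation; vel is the mean speed in mm/s. With threshold (N) it stops when the force on the tool has changed by that much, and returns True; else False.
- ctrl.set_joints(angles): joint-space move.
- ctrl.gripper_to(opening, force=None): finger opening in mm; force is the grip in N (None keeps the last); returns when the fingers have stopped.
- ctrl.hold(seconds).
- ctrl.solve_ik(position, orientation): joint angles nearest the present ones, or None.
- sensors.read_state(): the state.
- optics.grab_frame(name): name is "scene" or "top"; returns (picture, depth): 400x640x3 uint8, red, green, blue; 400x640 float32, mm along the optical axis (not along the pixel's ray), 0 where there is no reading.
- optics.camera_params(name): a dict with "mtx" (3x3 intrinsics, pixels), "R" (3x3) and "t" (3): a world point X has camera coordinates R X + t. Camera axes: x right, y down, z forward; pixel columns grow to the right and rows downward; lengths in mm; the calibration is good to about 2 mm. A picture is of the moment at which its call begins. camera_params takes no time and is no camera call.
A pose or a line that the arm cannot do raises ctrl.MotionError and nothing moves.
- ctrl.finish_job(): hands the job in, once; it reports no verdict.
The state is a dict: "t": time; "q": joint angles; "qvel": joint speeds; "tau": joint torques, N m; "eef_pos": TCP position; "eef_rot": TCP orientation; "force": force on the tool from outside, world axes, zero at the start; "wrist_torque": the same for the moment, N m; "grip_width": finger opening in mm.
Only numpy, scipy, OpenCV 4.12 (cv2) and the standard library are available. Lean on these libraries where they do the work, as an engineer would, in place of code of your own. Each camera call takes 0.05 s, during which the arm holds its last target.

## Working session

There is one attempt and no reset: what is moved stays moved. The work goes in short steps, each a Python script; the robot and the scene stay as the last script left them, time stands still between calls to the robot, and variables do not carry over. Pictures are saved under pics/ and viewed, and the job is handed in when it is done.

```bash
mkdir -p pics; ls; python3 - <<'E'
from plant import ctrl,sensors,optics
import cv2
for n in ("scene","top"):
    p,d=optics.grab_frame(n); cv2.imwrite(f"pics/a_{n}.png",p[:,:,::-1])
    import numpy as np; np.save(f"pics/a_{n}.npy",d)
    c=optics.camera_params(n); print(n,c["mtx"].tolist(),c["R"].round(3).tolist(),c["t"])
s=sensors.read_state(); print(s["t"],s["force"],ctrl.tcp_to_tips)
E
```

```text
pics
scene [[488.6855423715394, 0.0, 318.2130876019301], [0.0, 488.6855423715394, 204.5073253167525], [0.0, 0.0, 1.0]] [[0.609, 0.793, -0.014], [0.65, -0.508, -0.565], [-0.455, 0.335, -0.825]] [-372.41574825 -308.74771967 1688.37566568]
top [[479.7345241857872, 0.0, 321.323961262344], [0.0, 479.7345241857872, 208.6443106861619], [0.0, 0.0, 1.0]] [[-0.015, -1.0, -0.018], [-0.988, 0.018, -0.156], [0.156, 0.015, -0.988]] [  64.05696826  538.347037   1661.6317473 ]
0.1 [ 0.08798058 -0.91384909  0.01736155] 25.0
```

View pics/a_scene.png

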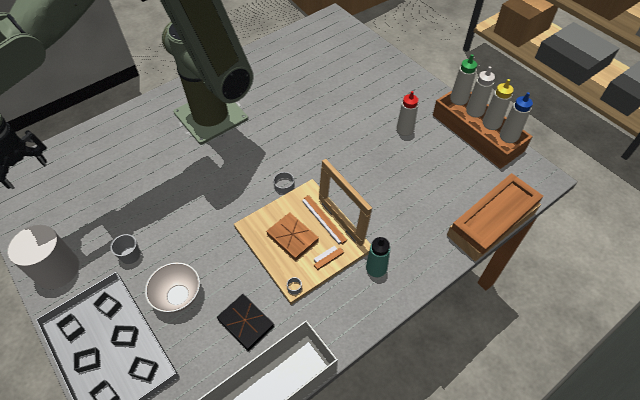

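View pics/a_top.png

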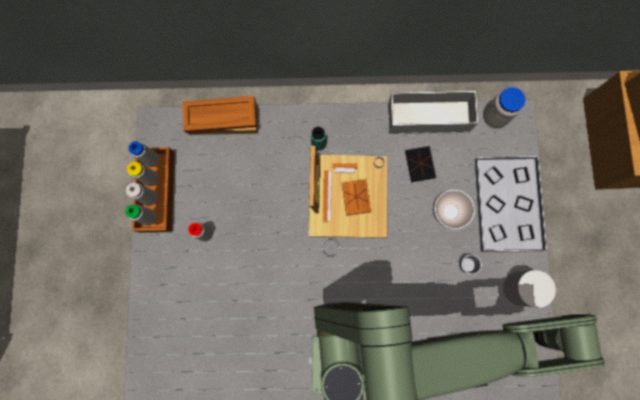

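Scene view: the wooden block is at (292,236) on the board, with the open frame at (345,200). Candidates to confuse: for the block, the black one at scene (245,320) and the loose wooden tray at (497,215), which also resembles the frame. The wooden one on the board fits the description; I'll check it in a crop.

```bash
python3 - <<'E'
import cv2,numpy as np
a=cv2.imread("pics/a_top.png")[130:270,290:410]; b=cv2.imread("pics/a_scene.png")[150:310,225:400]
cv2.imwrite("pics/b_top.png",cv2.resize(a,None,fx=4.2,fy=4.2,interpolation=cv2.INTER_CUBIC))
cv2.imwrite("pics/b_scene.png",cv2.resize(b,None,fx=3.7,fy=3.7,interpolation=cv2.INTER_CUBIC))
E
```

```text
(no output)
```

View pics/b_top.png

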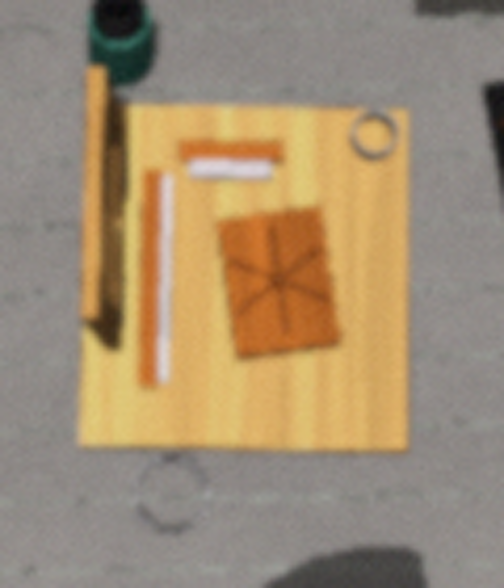

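View pics/b_scene.png

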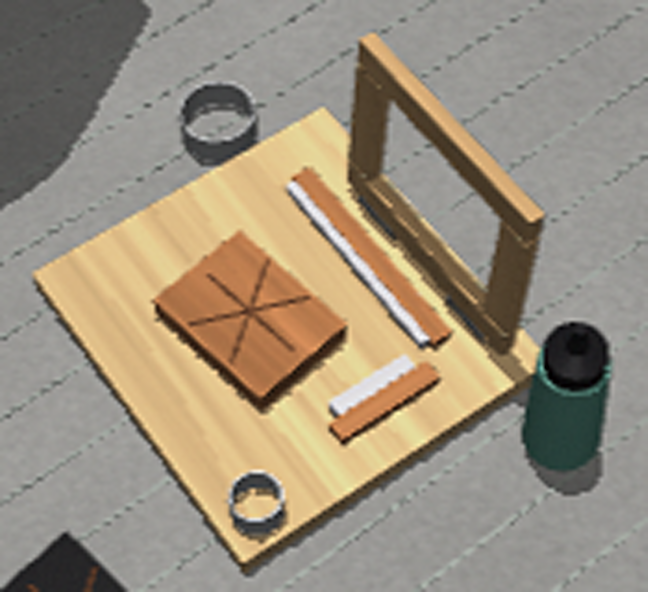

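The crops confirm it: the wooden carved block (top-crop centre (280,282)) has the end strip above it and the side strip to its left. The frame leans out at the left, and the near bottle is right by the frame's +x end (top-crop (122,40)). Now measuring.

```bash
cat > h.py <<'E'
import numpy as np,cv2
from plant import ctrl,sensors,optics
def ray(n,uv,z):
    c=optics.camera_params(n);K,R,t=map(np.array,(c["mtx"],c["R"],c["t"]))
    uv=np.atleast_2d(uv).astype(float); d=(np.c_[uv,np.ones(len(uv))]@np.linalg.inv(K).T)@R; o=-R.T@t
    return o+d*((z-o[2])/d[:,2])[:,None]
def proj(n,X):
    c=optics.camera_params(n);X=np.atleast_2d(X)@np.array(c["R"]).T+np.array(c["t"]);X=X@np.array(c["mtx"]).T
    return X[:,:2]/X[:,2:]
def blobs(img,lo,hi,roi):
    hsv=cv2.cvtColor(cv2.GaussianBlur(img,(3,3),0),cv2.COLOR_BGR2HSV); m=cv2.inRange(hsv,lo,hi)
    k=np.zeros_like(m);x0,y0,x1,y1=roi;k[y0:y1,x0:x1]=255;m&=k
    cs,_=cv2.findContours(m,cv2.RETR_EXTERNAL,cv2.CHAIN_APPROX_NONE)
    return m,sorted(cs,key=cv2.contourArea,reverse=True)
E
python3 - <<'E'
from h import *
R={"top":(295,140,400,250),"scene":(228,155,395,308)}
for n in R:
    im=cv2.imread(f"pics/a_{n}.png"); hsv=cv2.cvtColor(im,cv2.COLOR_BGR2HSV)
    for p in ([(356,196),(325,200),(375,220),(345,168),(314,180)] if n=="top" else [(285,235),(262,225),(325,218),(300,285),(345,172),(320,262)]): print(n,p,hsv[p[1],p[0]],end=';')
    print()
    m,cs=blobs(im,(5,110,60),(14,255,255),R[n])
    for c in cs[:4]:
        r=cv2.minAreaRect(c); b=cv2.boxPoints(r); print("brown",cv2.contourArea(c),np.round(r[0],1),np.round(ray(n,b,42)[:,:2],1).tolist())
    m,cs=blobs(im,(8,70,90),(35,255,255),R[n]); c=cs[0]
    h=cv2.approxPolyDP(cv2.convexHull(c),4,True)[:,0]
    print("board hull",h.tolist(),np.round(ray(n,h,20)[:,:2],1).tolist())
    m,cs=blobs(im,(0,0,190),(180,45,255),R[n])
    for c in cs[:3]:
        if len(c)>4:
            b=cv2.boxPoints(cv2.minAreaRect(c)); print("white",cv2.contourArea(c),np.round(ray(n,b,29.6)[:,:2],1).tolist())
E
```

```text
top (356, 196) [ 12 192 137];top (325, 200) [ 13 194 193];top (375, 220) [ 19 134 217];top (345, 168) [  7  46 201];top (314, 180) [ 16 155 133];
brown 685.5 [356.  196.9] [[632.2, -21.2], [642.0, -105.1], [527.3, -116.6], [517.6, -33.5]]
brown 102.5 [325.5 195.5] [[676.5, 43.2], [676.3, 32.4], [498.4, 35.5], [498.6, 46.1]]
brown 46.5 [344. 166.] [[701.7, 10.3], [700.1, -68.9], [685.3, -68.5], [686.9, 10.6]]
board hull [[311, 145], [387, 157], [386, 237], [309, 235]] [[780.8, 89.6], [729.6, -187.7], [436.6, -173.3], [448.5, 100.8]]
white 36.0 [[689.7, -0.4], [688.5, -62.0], [677.4, -61.7], [678.6, -0.2]]
white 24.5 [[503.7, 33.2], [671.7, 25.5], [671.4, 20.6], [503.5, 28.3]]
scene (285, 235) [ 11 148  98];scene (262, 225) [ 20  95 229];scene (325, 218) [ 12 148 186];scene (300, 285) [ 18  61 205];scene (345, 172) [ 30   7 154];scene (320, 262) [ 13 149 202];
brown 1218.5 [292.1 235.3] [[532.2, -125.7], [505.5, -31.5], [641.8, -19.5], [663.4, -110.2]]
brown 222.5 [325.2 218.5] [[504.9, 31.3], [502.5, 46.7], [689.9, 38.2], [691.4, 23.7]]
brown 165.0 [328.5 258.3] [[695.6, -79.6], [699.1, 9.6], [717.5, 6.5], [713.7, -82.1]]
brown 0.0 [249.5 305.5] [[690.9, -283.4], [686.7, -276.4], [687.8, -275.9], [691.9, -282.9]]
board hull [[313, 180], [320, 182], [369, 249], [290, 302], [234, 224]] [[455.4, 100.2], [474.7, 112.4], [743.5, 77.3], [736.5, -188.0], [441.7, -175.8]]
white 86.5 [[675.2, -64.8], [677.7, 5.3], [691.3, 3.0], [688.6, -66.7]]
white 62.0 [[499.7, 27.6], [498.8, 33.5], [676.2, 26.9], [676.8, 21.3]]
```

```bash
python3 - <<'E'
from h import *
R={"top":(318,140,400,250),"scene":(228,155,395,308)}
for n in R:
    im=cv2.imread(f"pics/a_{n}.png")
    m,cs=blobs(im,(5,110,60),(14,255,255),R[n])
    P=[]
    for c in cs[1:3]:
        q=cv2.minAreaRect(c)[0]; P.append(ray(n,q,30)[0,:2])
    P=np.array(P); 
    if P[0,0]>P[1,0]: P=P[::-1]
    v=P[1]-P[0]; b=np.array([112,-67.]); yaw=np.arctan2(v[1],v[0])-np.arctan2(b[1],b[0])
    Rz=np.array([[np.cos(yaw),-np.sin(yaw)],[np.sin(yaw),np.cos(yaw)]])
    print(n,P.round(1).tolist(),"len",np.linalg.norm(v),np.linalg.norm(b),"yaw",yaw,"ctr",P.mean(0)-Rz@np.array([51,48.5]))
# frame angle vs edge pixels (outer/inner free-edge corners)
yaw=-.043;c=np.array([593,-43]);X=np.array([np.cos(yaw),np.sin(yaw),0]);Y=np.array([-np.sin(yaw),np.cos(yaw),0])
for th in (1.6,1.65,1.7,1.75):
    o=np.r_[c,0]+30*X+105*Y+[0,0,30.5]; e=o+170*(-np.cos(th)*Y+[0,0,np.sin(th)]); nrm=np.sin(th)*Y+np.array([0,0,np.cos(th)])
    pts=np.array([e-100*X,e+100*X,e-100*X+14*nrm,e+100*X+14*nrm])
    print(th,((proj("scene",pts)-[225,150])*3.7).round().tolist(),((proj("top",pts)-[290,130])*4.2).round().tolist())
s=sensors.read_state();print(s["eef_rot"].round(3) if hasattr(s["eef_rot"],"round") else s["eef_rot"])
E
```

```text
top [[589.0, 39.4], [696.5, -29.6]] len 127.75117835875184 130.51053597315428 yaw -0.0309372853468175 ctr [590.25973225 -41.98090056]
scene [[594.0, 39.6], [701.5, -32.9]] len 129.5709917421426 130.51053597315428 yaw -0.05419763491144991 ctr [594.21001876 -42.31314403]
1.6 [[347.0, 43.0], [518.0, 231.0], [363.0, 35.0], [535.0, 221.0]] [[109.0, 313.0], [116.0, 62.0], [90.0, 313.0], [98.0, 62.0]]
1.65 [[357.0, 38.0], [528.0, 225.0], [372.0, 30.0], [545.0, 216.0]] [[98.0, 313.0], [105.0, 62.0], [80.0, 313.0], [88.0, 62.0]]
1.7 [[366.0, 34.0], [538.0, 220.0], [382.0, 27.0], [554.0, 211.0]] [[87.0, 313.0], [95.0, 62.0], [69.0, 313.0], [77.0, 62.0]]
1.75 [[376.0, 30.0], [548.0, 215.0], [391.0, 23.0], [563.0, 207.0]] [[76.0, 313.0], [84.0, 62.0], [58.0, 313.0], [67.0, 63.0]]
[[ 0.973  0.233 -0.   ]
 [ 0.233 -0.973  0.002]
 [ 0.    -0.002 -1.   ]]
```

```bash
cat >> h.py <<'E'
YAW=-0.043;C=np.array([592.5,-42.5,0]);BX=np.array([np.cos(YAW),np.sin(YAW),0]);BY=np.array([-np.sin(YAW),np.cos(YAW),0])
def B(x,y,z): return C+x*BX+y*BY+np.array([0,0,z])
def toB(p): d=np.array(p)-C; return np.array([d@BX,d@BY,d[2]]).round(1)
Z=np.array([0,0,-1.])
def rot(y): return np.c_[np.cross(y,Z),y,Z]
def F():
    s=sensors.read_state(); f=np.array(s["force"]); return np.array([f@BX,f@BY,f[2]]).round(2)
def st(tag=""):
    s=sensors.read_state(); print(tag,"t%.2f"%s["t"],toB(s["eef_pos"]),"F",F(),flush=True)
E
python3 - <<'E'
from h import *
for nm,p,y in [("push y",B(-12,-103,50),BX),("push y-",B(-12,-103,50),-BX),("push x",B(-95,20,50),BY),("push x-",B(-95,20,50),-BY),("fr",B(30,180,200),BX),("fr-",B(30,180,200),-BX)]:
    q=ctrl.solve_ik(p,rot(y)); print(nm,None if q is None else np.round(q,2))
ctrl.gripper_to(0,force=60); st("closed")
p=B(-12,-103,170)
y=-BX if ctrl.solve_ik(p,rot(-BX)) is not None else BX
E
```

```text
push y [-0.39  0.49  1.64 -0.    1.01 -0.35]
push y- [-0.39  0.49  1.64 -0.    1.01  2.79]
push x [-0.21  0.33  1.88 -0.    0.93 -1.74]
push x- [-0.21  0.33  1.88 -0.    0.93  1.4 ]
fr [ 0.08  0.4   1.41 -0.    1.33  0.12]
fr- None
closed t0.87 [-436.1 -536.   256.3] F [ 0.09 -0.19 -0.2 ]
```

```bash
python3 - <<'E'
from h import *
ctrl.move_ptp(B(-12,-103,150),rot(BX)); st("above")
ctrl.move_l(B(-12,-103,50),vel=120); st("down")
r=ctrl.move_l(B(-12,-78,50),vel=40,threshold=3); st(f"touch {r}")
p,d=optics.grab_frame("scene"); cv2.imwrite("pics/c.png",cv2.resize(p[150:310,225:400,::-1],None,fx=3.7,fy=3.7))
E
```

```text
above t3.07 [ -12.  -104.1  150.3] F [-0.19 -0.17 -0.28]
down t4.05 [ -11.2 -103.3   50.9] F [ 0.01 -0.16  0.43]
touch False t4.83 [-12.1 -77.7  49.9] F [ 0.77 -0.07  1.62]
```

View pics/c.png

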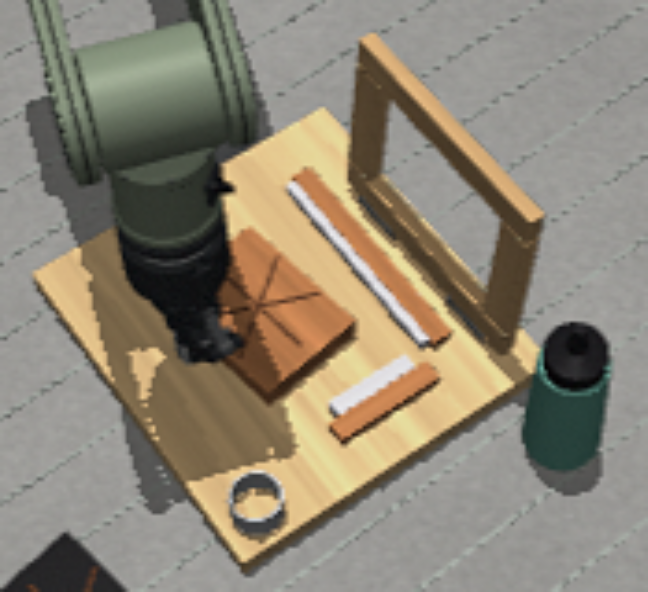

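The fingertips sit against the middle of the block's -y side, and the block has started to slide and turn. Continuing towards the side stop slowly.

```bash
python3 - <<'E'
from h import *
r=ctrl.move_l(B(-12,-48,50),vel=35,threshold=4); st(f"slide {r}")
if not r:
    r=ctrl.move_l(B(-12,-24,50),vel=8,threshold=4.5); st(f"stop {r}")
    for _ in range(3): ctrl.hold(0.03); print(F())
E
```

```text
slide False t5.88 [-11.9 -47.9  50.1] F [-0.05  0.8  -0.55]
stop True t7.52 [-12.7 -35.9  49.5] F [-0.1  -0.3   0.63]
[-0.33 -1.1   0.93]
[ 0.36 -0.97  0.15]
[-0.59 -0.05 -0.04]
```

```bash
python3 - <<'E'
from h import *
y=-35.5
for i in range(8):
    r=ctrl.move_l(B(-12,y,50),vel=8,threshold=6)
    f=[]
    for _ in range(3): f.append(F()); ctrl.hold(0.02)
    st(f"{y} {r} {np.mean(f,0).round(2)}")
    if np.mean(f,0)[1]<-6: break
    y+=0.5
E
```

```text
-35.5 False [-0.73 -3.14 -0.91] t8.04 [-12.4 -35.9  49.7] F [-0.75 -3.04 -1.46]
-35.0 False [-0.99 -4.92 -1.3 ] t8.34 [-12.3 -35.8  49.8] F [-2.1  -5.94 -2.31]
-34.5 False [-1.81 -6.26 -1.73] t8.64 [-12.3 -35.8  49.8] F [-1.25 -5.96 -0.92]
```

```bash
python3 - <<'E'
from h import *
for y in (-34,-33.5,-33.1):
    ctrl.move_l(B(-12,y,50),vel=8)
    f=[]
    for _ in range(4): f.append(F()); ctrl.hold(0.03)
    m=np.mean(f,0); st(f"{y} {m.round(2)}")
    if m[1]<-9: break
f=[]
for _ in range(10): ctrl.hold(0.06); f.append(F()[1])
print(f)
p,d=optics.grab_frame("scene"); cv2.imwrite("pics/d.png",cv2.resize(p[150:310,225:400,::-1],None,fx=3.7,fy=3.7))
E
```

```text
-34 [-1.77 -7.36 -1.23] t9.03 [-12.3 -35.8  49.9] F [-2.84 -7.8  -0.91]
-33.5 [-1.53 -8.86 -1.31] t9.41 [-12.3 -35.8  50. ] F [-2.6  -9.37 -1.91]
-33.1 [ -2.51 -10.12  -1.12] t9.79 [-12.3 -35.7  50. ] F [-2.34 -9.98 -0.9 ]
[np.float64(-10.57), np.float64(-9.67), np.float64(-9.54), np.float64(-10.1), np.float64(-9.64), np.float64(-9.35), np.float64(-10.61), np.float64(-9.69), np.float64(-10.54), np.float64(-10.24)]
```

View pics/d.png

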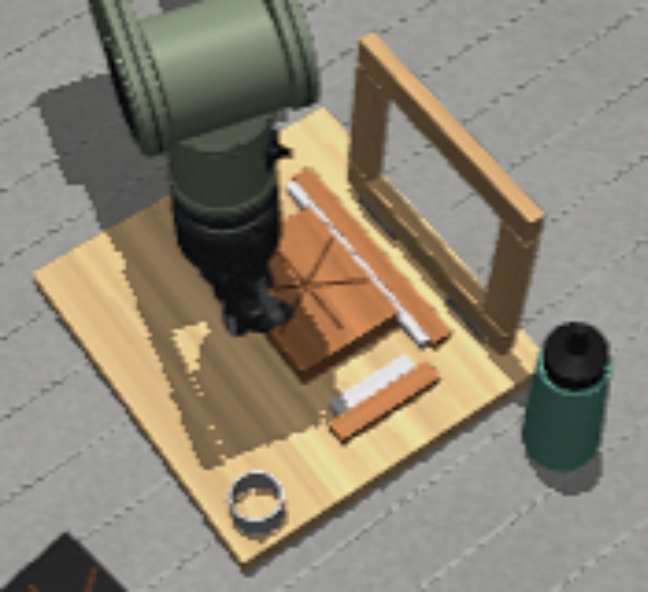

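The block lies flush along the side strip, pressed at about 10 N for over 0.6 s. Now going around to its -x side.

```bash
python3 - <<'E'
from h import *
ctrl.move_l(B(-12,-37,50),vel=10); st()
ctrl.move_l(B(-12,-62,50),vel=80)
ctrl.move_l(B(-12,-65,100),vel=120)
ctrl.move_ptp(B(-108,19,100),rot(BY)); st("above")
ctrl.move_l(B(-108,19,50),vel=100); ctrl.hold(.1); st("down")
p,d=optics.grab_frame("scene"); cv2.imwrite("pics/e.png",cv2.resize(p[150:310,225:400,::-1],None,fx=3.7,fy=3.7))
E
```

```text
t10.97 [-11.8 -36.5  50.2] F [ 0.83 -0.34  0.71]
above t13.31 [-108.    18.9   99.7] F [ 0.81 -0.    0.16]
down t14.06 [-107.1   18.8   50.8] F [ 0.38  0.41 -0.69]
```

View pics/e.png

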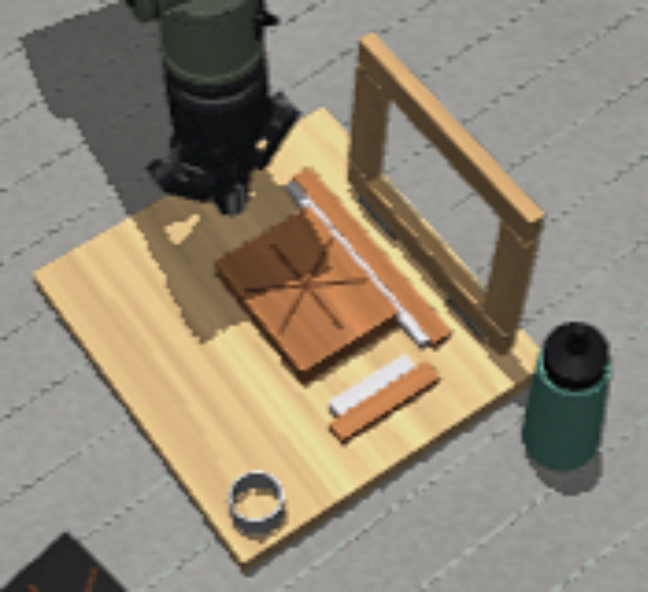

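The block is still flush with the strip, and the fingers stand behind its -x side. Pushing to the end stop.

```bash
cat > push.py <<'E'
from h import *
r=ctrl.move_l(B(-80,19.5,50),vel=60,threshold=4); st(f"a {r}")
r=ctrl.move_l(B(-52,20.5,50),vel=35,threshold=4); st(f"b {r}")
r=ctrl.move_l(B(-28,21,50),vel=8,threshold=4.5); st(f"stop {r}")
x=toB(sensors.read_state()["eef_pos"])[0]
E
python3 push.py
```

```text
a False t14.72 [-80.   19.5  49.8] F [ 0.38 -0.28 -0.23]
b False t15.68 [-51.6  20.5  50.2] F [ 1.02  0.61 -0.46]
stop True t16.73 [-49.1  20.7  49.1] F [ 0.39 -0.16 -0.51]
```

```bash
python3 - <<'E'
from h import *
x=-48.5
for i in range(6):
    r=ctrl.move_l(B(x,20.8,50),vel=8,threshold=6)
    f=[]
    for _ in range(3): f.append(F()); ctrl.hold(0.02)
    m=np.mean(f,0); st(f"{x} {r} {m.round(2)}")
    if m[0]<-5: break
    x+=0.5
p,d=optics.grab_frame("scene"); cv2.imwrite("pics/f.png",cv2.resize(p[150:310,225:400,::-1],None,fx=3.7,fy=3.7))
E
```

```text
-48.5 False [-0.03 -0.47 -0.15] t17.23 [-48.5  20.8  50. ] F [-0.01  0.26  0.13]
-48.0 False [-1.35 -0.04 -0.05] t17.52 [-48.4  20.8  49.9] F [-1.24  0.33  0.22]
-47.5 False [-3.49 -0.01  1.96] t17.82 [-48.3  20.9  49.7] F [-4.18 -0.9   1.77]
-47.0 False [-4.84 -0.38  2.37] t18.12 [-48.2  20.9  49.6] F [-5.11 -0.32  2.68]
-46.5 False [-5.84 -0.43  2.76] t18.43 [-48.2  20.9  49.4] F [-6.66 -0.76  3.52]
```

View pics/f.png

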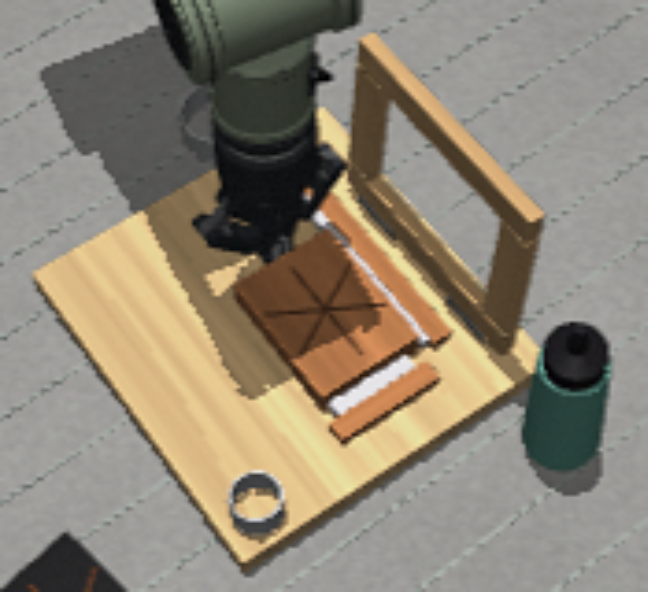

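The block meets the end strip along its length and still touches the side strip. Pressing to about 10 N.

```bash
python3 - <<'E'
from h import *
for x in (-46,-45.5,-45,-44.5):
    ctrl.move_l(B(x,20.8,50),vel=8)
    f=[]
    for _ in range(4): f.append(F()); ctrl.hold(0.03)
    m=np.mean(f,0); st(f"{x} {m.round(2)}")
    if m[0]<-9: break
f=[]
for _ in range(9): ctrl.hold(0.06); f.append(float(F()[0]))
print(f)
ctrl.move_l(B(-50,20.8,50),vel=15)
ctrl.move_l(B(-75,20,50),vel=80)
ctrl.move_l(B(-85,20,110),vel=120);st()
for n in ("scene","top"):
    p,d=optics.grab_frame(n); cv2.imwrite(f"pics/g_{n}.png",p[:,:,::-1])
a=cv2.imread("pics/g_top.png")[130:270,290:410]; b=cv2.imread("pics/g_scene.png")[150:310,225:400]
cv2.imwrite("pics/g.png",np.hstack([cv2.resize(a,(343,400)),cv2.resize(b,(437,400))]))
E
```

```text
-46 [-6.67 -0.24  3.75] t18.86 [-48.2  21.   49.4] F [-6.96 -0.23  3.7 ]
-45.5 [-7.96 -0.62  4.09] t19.24 [-48.2  21.   49.2] F [-8.11 -0.9   2.88]
-45 [-8.38 -0.11  5.05] t19.62 [-48.1  21.   49. ] F [-8.79 -1.19  5.19]
-44.5 [-10.1   -0.09   4.57] t20.01 [-48.1  21.1  48.9] F [-9.33 -0.17  5.35]
[-9.88, -9.88, -9.5, -9.02, -8.91, -9.99, -10.41, -9.85, -9.83]
 t22.18 [-85.1  20.  109.8] F [-0.28  0.   -0.69]
```

View pics/g.png

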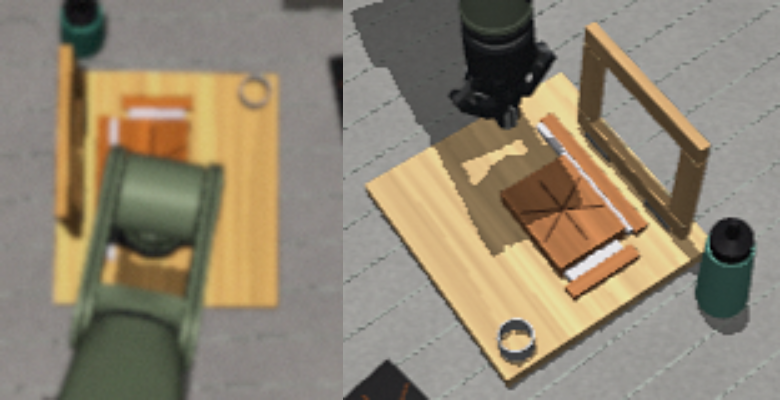

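Both stops are done: the block sits home, flush with both strips. Next, the frame: over the top and down on its outer (+y) side.

```bash
python3 - <<'E'
from h import *
ctrl.move_l(B(-85,20,300),vel=200)
ctrl.move_ptp(B(30,170,300),rot(BX)); st()
ctrl.move_l(B(30,170,197),vel=100); ctrl.hold(.1); st("down")
r=ctrl.move_l(B(30,125,197),vel=20,threshold=2.5); st(f"touch {r}")
p,d=optics.grab_frame("scene"); cv2.imwrite("pics/i.png",cv2.resize(p[100:310,200:430,::-1],None,fx=2.8,fy=2.8))
E
```

```text
t24.99 [ 29.8 169.7 299.5] F [ 0.07 -0.29  0.43]
down t26.27 [ 30.7 170.1 198.2] F [-0.03 -1.02  0.29]
touch False t28.68 [ 30.  125.  196.9] F [0.1  0.66 0.76]
```

View pics/i.png

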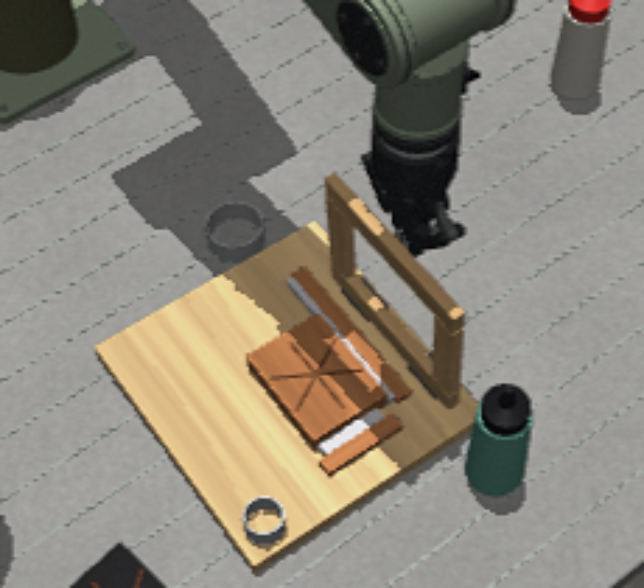

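```bash
python3 - <<'E'
from h import *
r=ctrl.move_l(B(30,100,197),vel=30,threshold=6); st(f"a {r}")
if not r:
    r=ctrl.move_l(B(30,78,197),vel=30,threshold=6); st(f"b {r}")
p,d=optics.grab_frame("scene"); cv2.imwrite("pics/j.png",cv2.resize(p[100:310,200:430,::-1],None,fx=2.8,fy=2.8))
E
```

```text
a False t29.71 [ 29.9  99.8 196.9] F [1.19 0.61 0.14]
b False t30.59 [ 30.1  77.9 197.1] F [ 0.44 -0.47  0.4 ]
```

View pics/j.png

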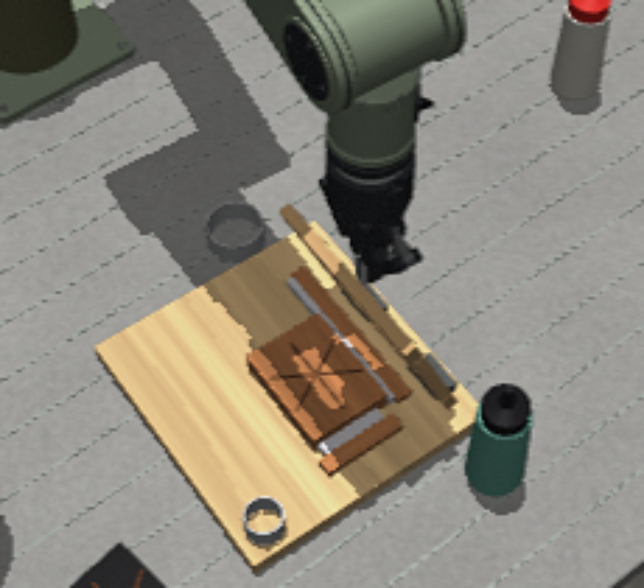

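The frame has followed and is now seen edge-on from the scene camera, at roughly 1.2 rad. Continuing in small steps.

```bash
python3 - <<'E'
from h import *
for y in (74,71,68,65,62,59.5):
    r=ctrl.move_l(B(30,y,197),vel=25,threshold=6); st(f"{y} {r}")
    if r: break
ctrl.move_l(B(30,110,200),vel=150); st("back")
p,d=optics.grab_frame("scene"); cv2.imwrite("pics/k.png",cv2.resize(p[100:310,200:430,::-1],None,fx=2.8,fy=2.8))
ctrl.hold(0.5)
p,d=optics.grab_frame("scene"); cv2.imwrite("pics/k2.png",cv2.resize(p[100:310,200:430,::-1],None,fx=2.8,fy=2.8))
E
```

```text
74 False t30.95 [ 30.   73.8 197. ] F [-0.15 -0.31 -0.12]
71 False t31.22 [ 30.   70.8 197. ] F [-0.16 -0.19 -0.33]
68 False t31.48 [ 30.   67.8 197. ] F [ 0.29 -0.81 -0.28]
65 False t31.75 [ 30.   64.8 197. ] F [-0.15 -0.45 -0.62]
62 False t32.02 [ 30.   61.8 197. ] F [-0.41 -0.08  0.78]
59.5 False t32.27 [ 30.   59.4 197. ] F [ 0.44  0.08 -0.25]
back t32.75 [ 29.9 110.2 200. ] F [-0.74 -0.17 -0.01]
```

View pics/k.png

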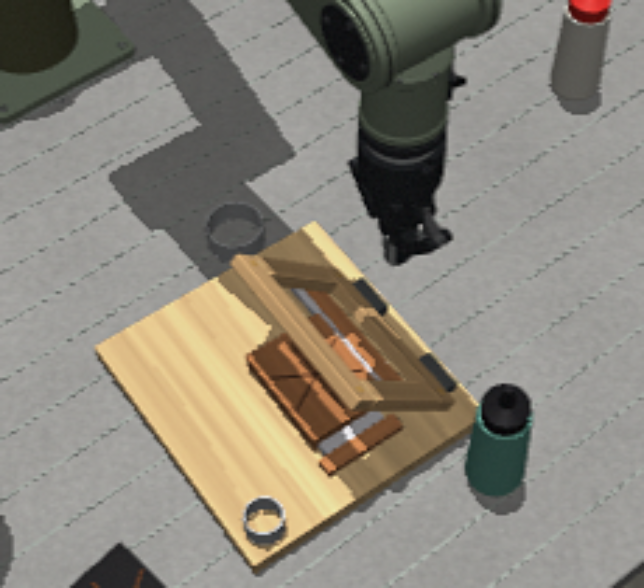

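View pics/k2.png

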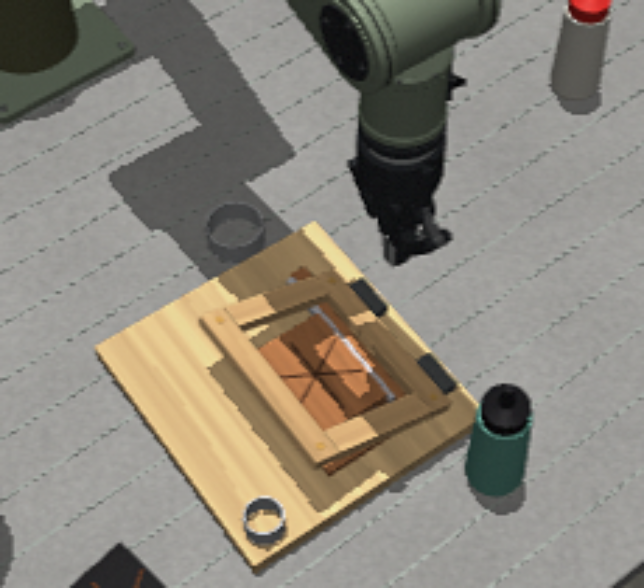

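The frame tipped, the gripper moved away, and the frame is falling on its own. Waiting, then moving clear and checking.

```bash
python3 - <<'E'
from h import *
ctrl.move_l(B(30,200,300),vel=120); ctrl.hold(3); st()
p,d=optics.grab_frame("scene"); p2,_=optics.grab_frame("top")
cv2.imwrite("pics/l_top.png",p2[:,:,::-1]); cv2.imwrite("pics/l_scene.png",p[:,:,::-1])
a=cv2.resize(p2[130:270,290:410,::-1],(343,400)); b=cv2.resize(p[150:310,225:400,::-1],(437,400))
cv2.imwrite("pics/l.png",np.hstack([a,b]))
# frame outer face heights from scene depth: expected z=44.5 shut
c=optics.camera_params("scene");K,R,t=map(np.array,(c["mtx"],c["R"],c["t"]))
for nm,q in [("free edge",(30,-51)),("free -x",(-30,-51)),("free +x",(90,-51)),("-x bar",(-56,20)),("block",(30,10)),("board",(-120,-100))]:
    u,v=proj("scene",B(*q,42))[0].round().astype(int); z=np.median(d[v-1:v+2,u-1:u+2]); X=R.T@(np.linalg.inv(K)@[u,v,1]*z-t); print(nm,toB(X))
E
```

```text
t37.62 [ 30. 200. 300.] F [ 0.18  0.38 -0.57]
free edge [ 31.4 -53.2  45.3]
free -x [-27.9 -51.3  42.5]
free +x [ 92.9 -52.   46.1]
-x bar [-53.8  19.8  44.3]
block [31.2  9.9 41.9]
board [-134.1  -95.8   20.7]
```

View pics/l.png

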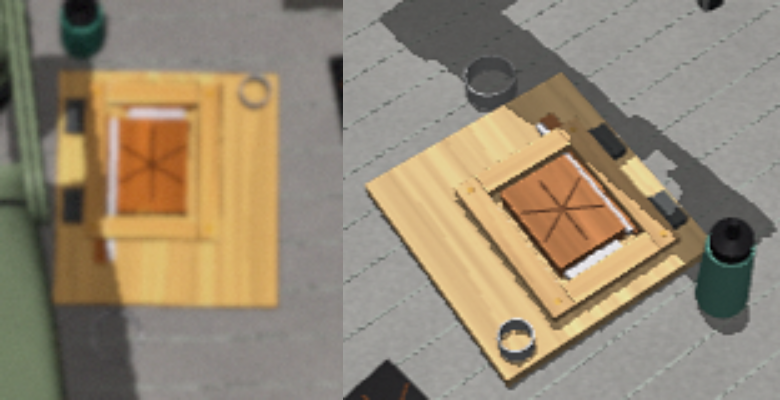

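View pics/l_top.png

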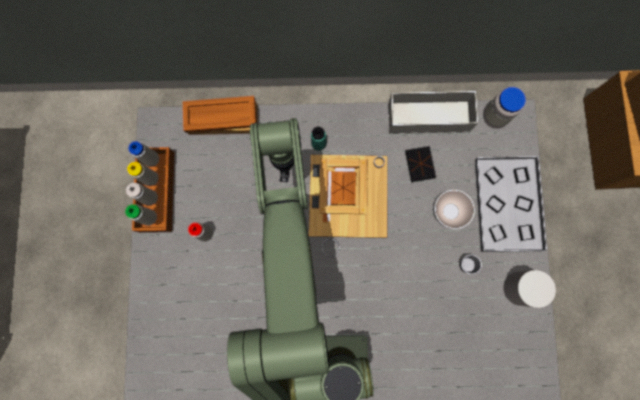

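The frame lies shut at (343,188) in the top view, with its face at about 44.5 mm as expected. The block sits in the window touching both white strips, and the bystanders are in their starting places. Handing in.

```bash
python3 - <<'E'
from h import *
im=cv2.imread("pics/l_top.png"); m,cs=blobs(im,(5,110,60),(14,255,255),(318,140,380,225))
r=cv2.minAreaRect(cs[0]); b=ray("top",cv2.boxPoints(r),42); print("block",toB(b.mean(0)),[toB(q).tolist() for q in b])
ctrl.finish_job(); st("done")
E
```

```text
block [21.6 19.7 42. ] [[-39.6, 61.1, 42.0], [80.8, 64.0, 42.0], [82.8, -22.2, 42.0], [-37.5, -24.2, 42.0]]
the job is handed in; nothing more can be done
the job is handed in; nothing more can be done
```

The job is handed in at about 38 s of the 72 s allowed; no verdict is reported, so success rests on my own checks.

- **Side stop:** I pushed the block square against the side strip and held about 10 N for roughly 0.6 s. It looked flush along the strip.
- **End stop:** I then slid it along to the end strip and held about 10 N (8.9 to 10.4 N) for roughly 0.55 s.
- **Frame:** I tipped it from its outer face at low force; readings taken between moves stayed under about 1 N. After I backed off, it fell on its own and shut in about 2 s.

**Last checks:**
- The frame's outer face measured 42.5 to 46 mm high, where fully shut is 44.5 mm.
- The block lies flat inside the window, touching both strips, and turned about 0.024 rad in the image.
- The bystanders in view are where they began, and the gripper is well clear.

**Disagreement:** the block's x position is close to its lower limit of 21.5 mm. The camera gave 21.6 mm (calibration good to about 2 mm), while the finger contact gave about 23 mm. The contact value fits an end strip at its farthest setting, where home is 23 mm. For y, both gave about 20 mm.

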